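# Walk the lens rail onto its seats and clamp it

### The job

Walk the lens rail, too heavy to carry by one end, home onto its seats before the lamp house, one foot always standing: first swing the rectangular foot to a free spot on the bench about the standing round foot, then the round foot into the round seat, last the rectangular foot into the slot, stepping over the dish between. With both feet fully down, turn the clamp's finger bar until its tail points at the white index line and its arm lies square over the rail. Leave the dish, the bottle and the timer where they are.

Things in the scene. Friction and masses are not known exactly. Their poses are not given: they have to be found in the camera images.
- rail: Loose aluminium lens rail, about 0.9 kg, an inverted-T profile 200 mm long on two black feet 160 mm apart. Origin at the feet's undersides, midway between them; x axis towards the rectangular foot, z up. Flange 44 mm wide at heights 24 to 30 mm, web above it 24 mm wide to 56 mm. A lens ring stands at the middle, x -15 to +20 mm, to 107 mm high.
- foot_wide (a point): Centre of the underside of the rectangular foot (rail x = +80 mm): a block 18 mm along the rail, 40 mm across, 26 mm high. It holds on the bench by friction; standing on it, the rail tips about its edge: tilting the rail 0.16 rad raises the other foot about 25 mm.
- foot_round (a point): Centre of the underside of the round foot (rail x = -80 mm): a cylinder 26 mm across, 26 mm high, held by friction likewise. This end of the rail carries a low round steel screw head (18 mm across, to 63 mm high) on its top; the other end has none.
- grip_wide (a point): Where to grip the rectangular-foot end: on the web's centre line, rail x = +85 mm, 53 mm above the feet's undersides. Close across the web (24 mm, along rail y) from above, fingertips above the flange (30 mm), and tilt the tool with the rail about the standing foot.
- grip_round (a point): The same at the round-foot end, rail x = -85 mm.
- dock: The rail's place, fixed: two seat plates, clamp post, lamp house. Origin on the bench midway between the seats; x axis from the round to the slotted seat and on to the lamp house, z up. Lamp house: grey finned box on x 166 to 250 mm, y -35 to 35 mm, 126 mm high. Clamp post at x -45, y -85 mm: base 62 x 56 mm under a 60 mm disc 32 mm high.
- seat_round (a point): Centre, at bench height, of the round seat (dock x = -80 mm): a dark steel plate 48 x 48 mm, 6 mm thick, with a 30 mm through hole, in which the round foot stands on the bench and can pivot.
- seat_wide (a point): Centre, at bench height, of the slotted seat (dock x = +80 mm): a dark steel plate 48 mm (x) by 60 mm (y), 6 mm thick, with a through slot 22 mm (x) by 44 mm (y) for the rectangular foot.
- clamp (a joint): Angle of the flange clamp about its vertical axis, rad, growing anticlockwise from above; 0 to 1.6, stays where left (friction 0.06 N m), starts at 0 to 0.2 clear of the rail. Its arm points along dock heading 0.524 + value. At the index, 1.047, the arm lies along dock +y over the seated rail's flange and its tail points at the white line on the disc.
- clamp_grip (a point): Middle of the clamp's black finger bar, on the clamp's axis, 55 mm above the bench: the bar is 44 mm long, 13 mm thick, at heights 44 to 66 mm, and lies along dock heading 1.047 + joint value.
- clamp_tip (a point): Tip of the steel clamp arm, 70 mm from its axis; the arm is 14 mm wide, at heights 32.5 to 39 mm: it passes just above the flange of a rail that is fully down and is blocked by one that is not.
- petri_1: Loose closed petri dish, 59 mm across, 15 mm high, on the bench between the rail and its seats; origin under its centre. The rail's flange (24 mm up) and a foot raised by 20 mm or more pass over it. Not to be moved.
- bottle_amber: Loose reagent bottle with white cap, 62 mm across, 115 mm high, behind the work; origin under its centre. Not to be moved.
- timer: Loose lab timer lying flat, 62 x 66 x 20 mm, behind the work; origin under its centre. Not to be moved.

How it is judged:
On the way, in this order (a step that is already met when the one before it is completed fails the run):
1. the rectangular foot is raised while the round foot stands where it stood (height (world z) of foot_wide above 0.01 m and height (world z) of foot_round below 0.007 m and distance of foot_round from where it was at the start of the episode below 0.03 m), for 0.1 s.
2. the rectangular foot is set down elsewhere on the bench (3 cm or more away), the round foot still within 3 cm of its place (distance of foot_wide from where it was at the start of the episode above 0.03 m and height (world z) of foot_wide below 0.004 m and distance of foot_round from where it was at the start of the episode below 0.03 m), for 0.1 s.
3. the round foot is down in the round seat, the rectangular foot not yet in its slot (horizontal distance between foot_round and seat_round below 0.005 m and height (world z) of foot_round below 0.003 m and horizontal distance between foot_wide and seat_wide above 0.02 m), for 0.2 s.
4. the rectangular foot is down in the slot too (horizontal distance between foot_round and seat_round below 0.005 m and height (world z) of each of foot_round, foot_wide below 0.003 m and horizontal distance between foot_wide and seat_wide below 0.005 m), for 0.2 s.
5. the clamp is at its index line (value of joint clamp between 0.917 and 1.177 rad), for 0.2 s.
At the end, for the whole second after the job is handed in: Both feet fully down in their own seats (centres within 5 mm, less than 3 mm above the bench), the rail upright (within 0.06 rad) and at rest, the clamp within 0.13 rad of its index line, and the dish, the bottle and the timer within 15 mm of where they stood (all of step 4 and all of step 5 and angle between rail's own z axis and vertical below 0.06 rad and linear speed of rail below 0.01 m/s and distance of each of petri_1, bottle_amber, timer from where it was at the start of the episode below 0.015 m); the robot touches nothing.
It fails at once if both feet off the bench at once (each more than 10 mm up) (height (world z) of each of foot_wide, foot_round above 0.01 m).
It fails at once if the rail tips over (angle between rail's own z axis and vertical above 0.6 rad).
It fails at once if the dish, the bottle or the timer is shifted by more than 15 mm (distance of any of petri_1, bottle_amber, timer from where it was at the start of the episode above 0.015 m).
It also fails if it takes over 72 s, if anything falls off the work surface, if the arm or the gripper's body presses on something with over 40 N, if the wrist force passes 120 N, or if a joint passes its speed limit or range.

### The arm

A 6-joint arm with a two-finger parallel gripper is mounted at the origin on a cart in front of the work surface, level with it; the furniture and walls round the work are solid. World frame = base frame: x ahead of the robot, y to its left, z up, the work surface at z = 0. Lengths are in m, angles in rad, forces in N, time in s.
With the tool pointing down it reaches from about 0.4 to 0.925 m from the base axis. Payload 3.4 kg.
Tool frame: the origin (TCP) lies midway between the tips of the shut fingers; the grasp point (between the pads) lies 19 mm behind it; z points along the fingers, y is the line along which they close (so a half turn about z gives the same grasp; the last joint's range is limited). The gripper opens to 85 mm and grips with 20 to 120 N. Pads are 22 mm wide; open, the fingers measure 114 mm over their backs; the gripper's body (76 mm by 85 mm) begins 54 mm behind the grasp point. The pads swing forward as they close: fully open they stand 13 mm farther back than shut.
Start: joints at [1.226, 0.307, 1.506, -0, 1.328, -0.073], TCP at [0.154, 0.554, 0.231] pointing down, gripper open.
Joint ranges: [-3.12, 3.12], [-1.05, 2.28], [0.14, 2.33], [-1.42, 4.57], [0.1, 2.73], [-2.68, 2.68]. Speed limits (rad/s): [2.57, 2.57, 3.14, 3.14, 3.14, 3.14].

### API

Orientations are given as a unit quaternion [x, y, z, w].
In Python, from plant import monitor, viewer, arm, nets gives the robot as it stands.
- The arm moves only by the shell command python3 -m handwheel 'ROWS' [OPENING] [FORCE]. ROWS is JSON, a list of rows, each an object with "xyz": the shift along the tool's x, y, z in cm, a list of three; "twist": the turn about the tool's z in degrees. A call has 1 to 20 rows; each row is the pose to reach, as a shift and turn from the pose commanded when the call began, along the tool's axes at that moment; what a row does not reach only later rows make up. A row lasts 1/10 s, in which the tool goes at most 50 mm and 8.59 degrees, less where a joint would pass 70% of its speed; a pose out of reach is approached as far as the arm can. A call with a gripper value outside its range is refused whole. OPENING is the finger opening in cm, from 0 to 8.54, set as the call begins (- or left out, the last holds). The fingers move at their own pace and stop on an object; FORCE is the grip in N (left out, the last holds). Time passes only in rows, so rows that repeat a pose let the fingers close. It gives the time, the measured TCP pose, the force, the opening and the grip force at its end, in the units of the state.
- monitor.sense(): the state, without advancing time (a new reading comes with each control period).
- viewer.camera(name): name is "side" or "top"; returns a dict with "frame" (384x512x3 uint8, red, green, blue), "fx", "fy", "cx", "cy" (pixels), "D" ([k1, k2, p1, p2, k3] as OpenCV has them; the pictures are not rectified), "rvec" (rotation vector, rad) and "tvec" (3), from world to camera coordinates, as OpenCV has them. Camera axes: x right, y down, z forward; pixel columns grow to the right and rows downward; lengths in m; the calibration is good to about 2 mm. A picture is of the moment at which its call begins. There is no depth.
- arm.job_done(): hands the job in; it is judged then, once.
Trained networks look in the newest picture that a camera, given by its name, has taken for a name from the list of things; names that differ only in an ending like _2 or _b are one class to them, and where a whole thing is asked for, a point or a joint stands for the part that bears it (a point fixed in the world has none). Each returns a list of dicts, best first, with "p" (0 to 1); they miss things now and then, are a little off and sometimes report something else, mostly with a low value. They report only what shows in the picture. A call takes as long as a camera call.
- nets.boxes_of(camera, label): "position" ([column, row] in pixels, amid what is visible of it).
- nets.landmark_of(camera, label): "position" ([column, row] in pixels: a listed point, or the origin of a listed thing).
The state is a dict: "clock": time; "joints": joint angles; "joint_vel": joint speeds; "joint_torque": joint torques, N m; "eef_pos": TCP position; "ee_rot": TCP orientation; "contact_force": force on the tool from outside, world axes, zero at the start; "ft_torque": the same for the moment, N m; "width": opening from 0.0 (shut) to 1.0 (fully open); "gripper_force": force on a finger pad.
Only numpy, scipy, OpenCV 4.12 (cv2) and the standard library are available. Lean on these libraries where they do the work, as an engineer would, in place of code of your own. Each camera call takes 0.05 s, during which the arm holds its last target. There are 200 camera calls.

## Working session

There is one attempt and no reset: what is moved stays moved. The work goes in short steps, Python scripts to look and compute and a shell command to move; the robot and the scene stay as the last step left them, time stands still between calls to the robot, and variables do not carry over. Pictures are saved under pics/ and viewed, at most 10 in all, crops included, and the job is handed in when it is done.

```bash
ls; mkdir -p pics; cat > h.py <<'E'
import numpy as np, cv2
from plant import monitor, viewer, arm, nets
from scipy.spatial.transform import Rotation as R
def cam(n, save=None):
    c=viewer.camera(n)
    if save: cv2.imwrite('pics/'+save, c['frame'][:,:,::-1])
    return c
def ray(c,px):
    K=np.array([[c['fx'],0,c['cx']],[0,c['fy'],c['cy']],[0,0,1]])
    u=cv2.undistortPoints(np.array([[px]],float),K,np.array(c['D'],float))[0,0]
    Rm=cv2.Rodrigues(np.array(c['rvec'],float))[0]; t=np.array(c['tvec'],float).ravel()
    return -Rm.T@t, Rm.T@np.array([u[0],u[1],1])
def atz(c,px,z):
    o,d=ray(c,px); return o+d*(z-o[2])/d[2]
def proj(c,P):
    K=np.array([[c['fx'],0,c['cx']],[0,c['fy'],c['cy']],[0,0,1]])
    return cv2.projectPoints(np.array(P,float).reshape(-1,3),np.array(c['rvec'],float),np.array(c['tvec'],float),K,np.array(c['D'],float))[0].reshape(-1,2)
def tri(rays):
    A=0;b=0
    for o,d in rays:
        d=d/np.linalg.norm(d);M=np.eye(3)-np.outer(d,d);A=A+M;b=b+M@o
    return np.linalg.solve(A,b)
Z=dict(rail=0,foot_wide=0,foot_round=0,grip_wide=.053,grip_round=.053,dock=0,seat_round=0,seat_wide=0,clamp_grip=.055,clamp_tip=.036,petri_1=0,bottle_amber=0,timer=0)
E
cat > look.py <<'E'
from h import *
import sys
np.set_printoptions(precision=4,suppress=True)
C={n:cam(n,f'{n}_{sys.argv[1]}.png') for n in('top','side')}
for l in (sys.argv[2:] or Z):
    D={n:nets.landmark_of(n,l) for n in C}
    s=l
    for n in C:
        for e in D[n][:2]: s+=f" | {n} p{e['p']:.2f} {np.round(e['position'],1)} -> {atz(C[n],e['position'],Z[l])[:2].round(4)}"
    if all(D[n] for n in D): s+=' | tri '+str(tri([ray(C[n],D[n][0]['position']) for n in C]))
    print(s)
E
python3 look.py 0; python3 -c "
from h import *
print(monitor.sense())"
```

```text
pics
rail | top p0.87 [193.8 249.4] -> [0.427  0.3892] | side p0.97 [206.2 193.7] -> [0.4291 0.3933] | tri [0.4281 0.3888 0.0027]
foot_wide | top p0.97 [218.8 283.1] -> [0.3543 0.3317] | side p0.56 [177.1 206.5] -> [0.3679 0.3467] | side p0.18 [170.9 183.8] -> [0.3499 0.4432] | tri [0.3623 0.331  0.0105]
foot_round | top p0.79 [178.5 220.6] -> [0.4904 0.4257] | side p0.66 [233.  180.6] -> [0.4907 0.4459] | tri [0.4896 0.4232 0.0129]
grip_wide | top p0.83 [209.8 281.7] -> [0.3615 0.3459] | top p0.32 [267.4 161.7] -> [0.6168 0.2293] | side p0.96 [170.3 184.5] -> [0.358 0.348] | tri [0.3599 0.3456 0.0543]
grip_round | top p0.56 [164.4 218. ] -> [0.4923 0.4459] | side p0.83 [238.2 163.5] -> [0.5019 0.4279] | tri [0.4981 0.4482 0.0421]
dock | top p0.52 [210.  280.7] -> [0.3592 0.3512] | side p0.69 [276.9 244.6] -> [0.5583 0.1993] | side p0.44 [239.7 260.2] -> [0.4862 0.1598] | tri [ 0.4647  0.3305 -0.0684]
seat_round | top p0.73 [296.3 222.2] -> [0.4909 0.1617] | side p0.60 [243.4 259. ] -> [0.493  0.1626] | tri [0.4919 0.1617 0.0007]
seat_wide | top p0.80 [268.6 158.4] -> [0.6355 0.2252]
[... 818 characters left out ...]
lock': 1.4, 'joints': array([ 1.22651114e+00,  3.06795396e-01,  1.50640566e+00, -4.61121356e-05,
        1.32839282e+00, -7.34852844e-02]), 'joint_vel': array([-0.00089067,  0.00029416,  0.00010977, -0.00034725, -0.00182899,
       -0.00118614]), 'joint_torque': array([-9.49603273e-04, -4.57470274e+01, -2.52328134e+01, -1.97022882e-04,
        9.37520235e-04,  4.10033181e-06]), 'eef_pos': array([0.15384646, 0.55403978, 0.2313054 ]), 'ee_rot': array([ 1.34981127e-01,  9.90848169e-01, -5.23787059e-06,  2.17690191e-05]), 'contact_force': array([-0.13667169, -0.38048145,  0.04937586]), 'ft_torque': array([-0.03085762,  0.00215423, -0.0504745 ]), 'gripper_force': 0.0, 'width': 0.9960715830489595}
```

View pictures.

View pics/top_0.png

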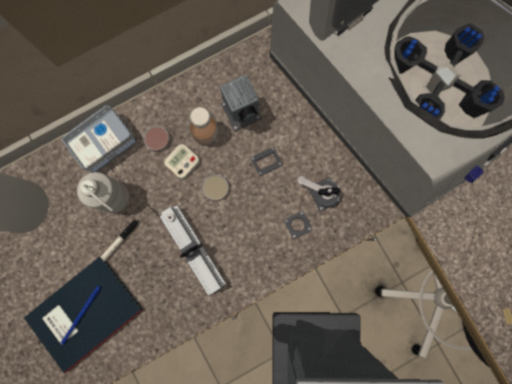

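View pics/side_0.png

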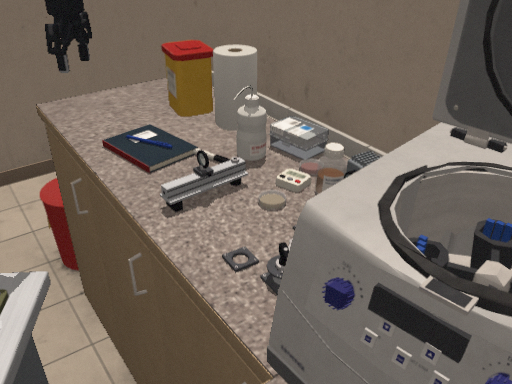

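```bash
cat > fit.py <<'E'
from h import *
import sys
from scipy.optimize import least_squares
np.set_printoptions(precision=4,suppress=True)
RAIL=dict(rail=(0,0,0),foot_wide=(.08,0,0),foot_round=(-.08,0,0),grip_wide=(.085,0,.053),grip_round=(-.085,0,.053))
DOCK=dict(seat_round=(-.08,0,0),seat_wide=(.08,0,0),clamp_grip=(-.045,-.085,.055))
def fit(C,model,p0):
    M,W,obs=[],[],[]
    for n in C:
        for l,m in model.items():
            for e in nets.landmark_of(n,l)[:1]:
                if e['p']>.3: M.append(m);W.append((n,e['p'],l));obs.append(e['position'])
    M=np.array(M);obs=np.array(obs)
    def res(p):
        c,s=np.cos(p[2]),np.sin(p[2]);P=np.c_[p[0]+c*M[:,0]-s*M[:,1],p[1]+s*M[:,0]+c*M[:,1],M[:,2]]
        return np.concatenate([w[1]*(proj(C[w[0]],q)[0]-o) for q,o,w in zip(P,obs,W)])
    r=least_squares(res,p0,loss='soft_l1',x_scale=[.01,.01,.05])
    e=res(r.x).reshape(-1,2)
    print([(w[0][0],w[2],np.round(x/w[1],1).tolist()) for w,x in zip(W,e)])
    return r.x
def outline(C,n,p,pts):
    c,s=np.cos(p[2]),np.sin(p[2]);P=np.array(pts)
    return proj(C[n],np.c_[p[0]+c*P[:,0]-s*P[:,1],p[1]+s*P[:,0]+c*P[:,1],P[:,2]])
def rect(a,b,y,z): return [(a,-y,z),(b,-y,z),(b,y,z),(a,y,z)]
def circ(x,y,r,z): return [(x+r*np.cos(t),y+r*np.sin(t),z) for t in np.linspace(0,6.28,24)]
def draw(C,n,rail,dock,box,f,name):
    x0,y0,x1,y1=box
    im=cv2.resize(C[n]['frame'][y0:y1,x0:x1,::-1],None,fx=f,fy=f,interpolation=cv2.INTER_CUBIC)
    L=[(rail,rect(-.1,.1,.012,.056),(0,255,0)),(rail,circ(-.08,0,.013,0),(0,255,255)),(rail,rect(.071,.089,.02,0),(0,255,255)),
       (dock,rect(-.104,-.056,.024,.006),(0,0,255)),(dock,circ(-.08,0,.015,.006),(255,0,255)),(dock,rect(.056,.104,.03,.006),(0,0,255)),(dock,rect(.069,.091,.022,.006),(255,0,255)),(dock,circ(-.045,-.085,.03,.032),(255,255,0))]
    for p,o,col in L:
        if p is None: continue
        q=((outline(C,n,p,o)-[x0,y0]+.5)*f-.5)
        cv2.polylines(im,[np.round(q).astype(int)],True,col,1,cv2.LINE_AA)
    cv2.imwrite('pics/'+name,im); print(im.shape)
E
python3 - <<'E'
from fit import *
C={n:cam(n) for n in('top','side')}
r=fit(C,RAIL,[.427,.389,-2.52]); d=fit(C,DOCK,[.563,.194,.414]); print(r,d)
draw(C,'top',r,d,(150,130,350,300),4,'ov_top0.png')
draw(C,'side',r,d,(155,140,355,290),4,'ov_side0.png')
E
```

```text
[('t', 'rail', [0.2, -0.4]), ('t', 'foot_wide', [-0.3, -2.3]), ('t', 'foot_round', [-1.4, 0.5]), ('t', 'grip_wide', [-0.5, 2.7]), ('t', 'grip_round', [-0.1, -1.5]), ('s', 'rail', [-2.5, 2.2]), ('s', 'foot_wide', [1.1, -1.0]), ('s', 'foot_round', [1.7, 1.8]), ('s', 'grip_wide', [-0.4, 2.1]), ('s', 'grip_round', [-2.3, -0.9])]
[('t', 'seat_round', [-1.7, 1.3]), ('t', 'seat_wide', [-1.2, -1.4]), ('t', 'clamp_grip', [1.6, -3.1]), ('s', 'seat_round', [-0.1, 0.3]), ('s', 'clamp_grip', [-0.1, 1.3])]
[ 0.4269  0.3893 -2.5378] [0.5626 0.1959 0.4126]
(680, 800, 3)
(600, 800, 3)
```

View pics/ov_top0.png

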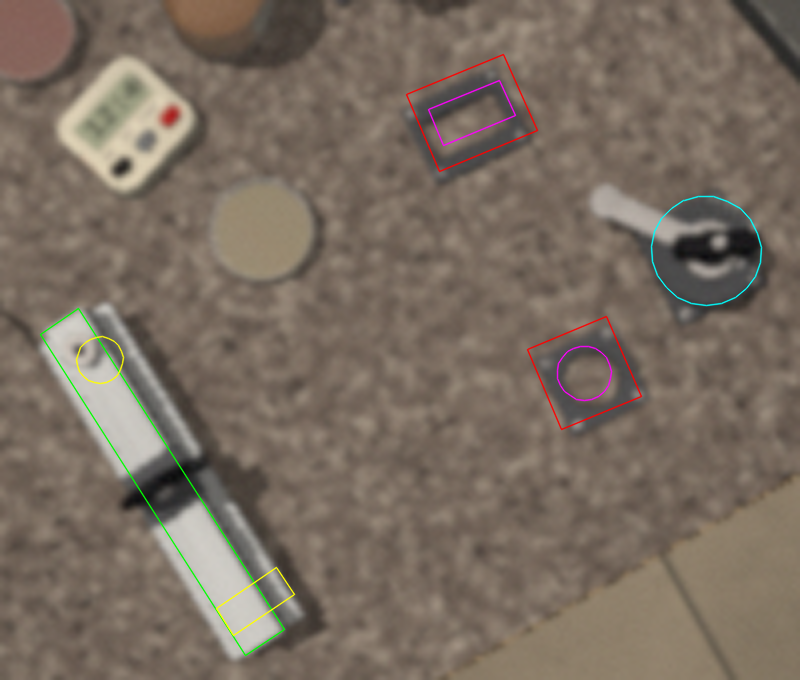

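View pics/ov_side0.png

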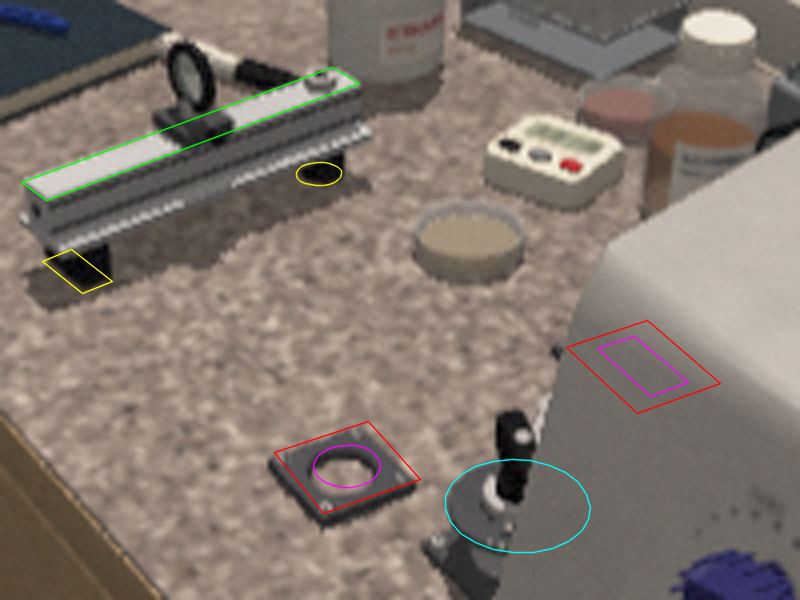

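```bash
cat > ref.py <<'E'
from fit import *
from scipy.optimize import minimize
g=lambda x0,x1,y0,y1,z,s=.001:np.stack(np.meshgrid(np.arange(x0,x1+1e-9,s),np.arange(y0,y1+1e-9,s),[z]),-1).reshape(-1,3)
def val(C,n,p,P):
    gray=cv2.cvtColor(C[n]['frame'],cv2.COLOR_RGB2GRAY).astype(np.float32)
    q=outline(C,n,p,P).astype(np.float32)
    return cv2.remap(gray,q[:,:1],q[:,1:],cv2.INTER_LINEAR).ravel()
def plate(cx,hx,hy,hole):
    G=g(cx-hx-.006,cx+hx+.006,-hy-.006,hy+.006,.006); x,y=G[:,0]-cx,G[:,1]
    out=(abs(x)>hx+.001)|(abs(y)>hy+.001); ho=hole(x,y); 
    return G[~out&~ho],G[out|ho]
ROUND=plate(-.08,.024,.024,lambda x,y:x*x+y*y<.014**2)
WIDE=plate(.08,.024,.03,lambda x,y:(abs(x)<.010)&(abs(y)<.021))
_G=g(-.112,.112,-.020,.020,.056); _i=(abs(_G[:,0])<.1)&(abs(_G[:,1])<.012); _o=~((abs(_G[:,0])<.101)&(abs(_G[:,1])<.013))
_k=(abs(_G[:,0]-.0025)>.03)&(np.hypot(_G[:,0]+.08,_G[:,1])>.012)
WEB=(_G[_o&_k],_G[_i&_k])   # dark, bright
def refine(C,p0,terms):
    def f(p): return -sum(w*(val(C,n,p,b).mean()-val(C,n,p,d).mean()) for n,(d,b),w in terms)
    S=np.array([p0]+[np.array(p0)+v for v in ([.004,0,0],[0,.004,0],[0,0,.04])])
    r=minimize(f,p0,method='Nelder-Mead',options=dict(initial_simplex=S,xatol=1e-5,fatol=1e-4))
    print('score',-r.fun); return r.x
E
python3 - <<'E'
from ref import *
C={n:cam(n) for n in('top','side')}
for t in (['top'],['side'],['top','side']):
    print(t,'rail',refine(C,[.427,.389,-2.53],[(n,WEB,1) for n in t]))
print('dock top',refine(C,[.5626,.1959,.4126],[('top',ROUND,1),('top',WIDE,1)]))
for t in 'top','side':
    p=refine(C,[.5606,.1939,.4126],[(t,ROUND,1)]); print(t,'seat_round',p[:2]-.08*np.array([np.cos(p[2]),np.sin(p[2])]),p[2])
d=refine(C,[.5606,.1939,.4126],[('top',ROUND,1),('top',WIDE,1),('side',ROUND,1)])
r=refine(C,[.427,.389,-2.53],[(n,WEB,1) for n in C])
print(d,r)
draw(C,'top',r,d,(150,130,350,300),4,'ov_top1.png')
E
```

```text
score 80.53141784667969
['top'] rail [ 0.4258  0.3911 -2.5518]
score 91.74211883544922
['side'] rail [ 0.4287  0.3889 -2.5534]
score 164.6594696044922
['top', 'side'] rail [ 0.4274  0.39   -2.5519]
score 50.796485900878906
dock top [0.5563 0.1952 0.4684]
score 22.99371337890625
top seat_round [0.485  0.1591] 0.45445458683755635
score 53.142066955566406
side seat_round [0.4863 0.1544] 0.4779617197774717
score 97.06443786621094
score 164.6594696044922
[0.5567 0.1934 0.4889] [ 0.4274  0.39   -2.5519]
(680, 800, 3)
```

View pics/ov_top1.png

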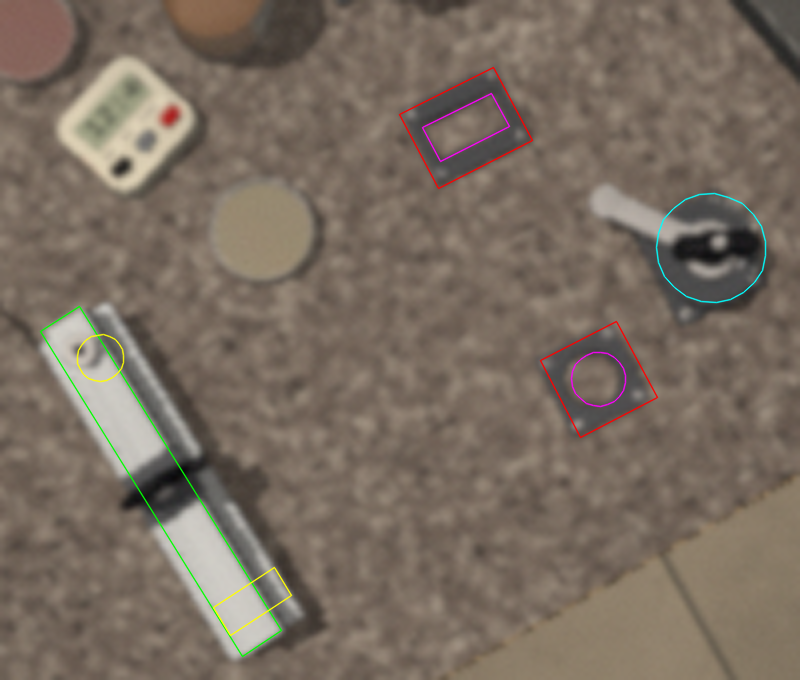

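```bash
cat > go.py <<'E'
from h import *
def rows(P, yaw_dirs=None):
    """P: list of (x,y,z,psi_deg) world TCP targets, psi heading of tool y; prints rows"""
    s=monitor.sense(); Rm=R.from_quat(s['ee_rot']).as_matrix(); p=np.array(s['eef_pos'])
    psi0=np.degrees(np.arctan2(Rm[1,1],Rm[0,1]))
    print('t',s['clock'],'tcp',p.round(4),'psi',psi0.round(2),'down',Rm[:,2].round(3),'F',np.round(s['contact_force'],1),'w',round(s['width'],3),'gf',s['gripper_force'])
    for x,y,z,psi in P:
        d=Rm.T@(np.array([x,y,z])-p)*100; tw=-((psi-psi0+180)%360-180)
        print(d.round(2).tolist(),round(tw,1))
E
python3 -c "
from go import *
rows([(.356,.3432,.12,123.8),(.356,.3432,.034,123.8)])"
python3 -m handwheel '[{"xyz":[-4.2,-2.5,1.8],"twist":-8},{"xyz":[-8.4,-5,3.7],"twist":-16},{"xyz":[-12.6,-7.5,5.5],"twist":-24},{"xyz":[-16.8,-10,7.4],"twist":-32},{"xyz":[-21,-12.5,9.2],"twist":-40},{"xyz":[-25.1,-14.9,11],"twist":-49.3},{"xyz":[-25.1,-14.9,11],"twist":-49.3},{"xyz":[-25.1,-14.9,11],"twist":-49.3},{"xyz":[-25.1,-14.9,11],"twist":-49.3}]' 6
python3 -c "
from go import *
rows([(.356,.3432,.034,123.8)])"
```

```text
t 2.4 tcp [0.1538 0.5541 0.2313] psi 74.49 down [-0.  0. -1.] F [-0.4  0.5  0.4] w 1.002 gf 0.0
[-25.12, -14.91, 11.13] -49.3
[-25.12, -14.91, 19.73] -49.3
clock: 3.3
eef_pos: [0.356, 0.3433, 0.1213]
ee_rot: [-0.289, 0.957, 0.0, -0.0]
contact_force: [-0.2, 0.4, -0.1]
width: 0.702
gripper_force: 0.0
t 3.3 tcp [0.356  0.3433 0.1213] psi 123.63 down [-0.001  0.    -1.   ] F [-0.2  0.4 -0.1] w 0.702 gf 0.0
[0.0, -0.01, 8.73] -0.2
```

```bash
python3 -m handwheel '[{"xyz":[0,0,2],"twist":0},{"xyz":[0,0,4],"twist":0},{"xyz":[0,0,6],"twist":0},{"xyz":[0,0,7.5],"twist":0},{"xyz":[0,0,8.6],"twist":0},{"xyz":[0,0,8.6],"twist":0},{"xyz":[0,0,8.6],"twist":0}]' && python3 -m handwheel '[{"xyz":[0,0,0]},{"xyz":[0,0,0]},{"xyz":[0,0,0]},{"xyz":[0,0,0]},{"xyz":[0,0,0]},{"xyz":[0,0,0]},{"xyz":[0,0,0]},{"xyz":[0,0,0]}]' 1.5 35
python3 - <<'E'
from ref import *
from go import rows
C={'top':cam('top','g1.png')}
print(refine(C,[.4258,.3911,-2.5518],[('top',WEB,1)])); rows([])
E
```

```text
clock: 4.0
eef_pos: [0.3557, 0.3442, 0.0357]
ee_rot: [-0.291, 0.957, 0.0, 0.0]
contact_force: [0.3, 0.4, 0.2]
width: 0.702
gripper_force: 0.0
score 37.50553894042969
[ 0.4242  0.3913 -2.5631]
t 4.05 tcp [0.3561 0.3442 0.036 ] psi 123.82 down [ 0.001  0.001 -1.   ] F [-0.1  0.7  0.1] w 0.703 gf 0.0invalid input
```

```bash
python3 -m handwheel '[{"xyz":[0,0,0],"twist":0},{"xyz":[0,0,0],"twist":0},{"xyz":[0,0,0],"twist":0},{"xyz":[0,0,0],"twist":0},{"xyz":[0,0,0],"twist":0},{"xyz":[0,0,0],"twist":0},{"xyz":[0,0,0],"twist":0}]' 1.5 35
python3 - <<'E'
from ref import *
from go import rows
C={'top':cam('top'),'side':cam('side','g1.png')}
print(refine(C,[.4258,.3911,-2.5518],[('side',WEB,1)])); rows([])
E
```

```text
clock: 4.75
eef_pos: [0.3564, 0.3435, 0.036]
ee_rot: [-0.29, 0.957, 0.0, 0.001]
contact_force: [-0.6, -1.4, 5.7]
width: 0.276
gripper_force: 37.7
score 64.06475067138672
[ 0.43    0.3902 -2.5397]
t 4.85 tcp [0.3564 0.3434 0.036 ] psi 123.78 down [ 0.001  0.001 -1.   ] F [ 0.4 -1.6  6.8] w 0.273 gf 37.65629053115845
```

```bash
cat >> go.py <<'E'
def swing(F,h0,h1,re,th,n,z0=None,th1=None):
    """TCP poses: standing foot F, headings deg standing->gripped, tilt th (to th1), tool y = h-90"""
    out=[]
    for k in range(1,n+1):
        h=h0+(h1-h0)*k/n; t=th if th1 is None else th+(th1-th)*k/n
        L=-re+(.165+re)*np.cos(t)-.055*np.sin(t); z=.055*np.cos(t)+(.165+re)*np.sin(t)-.019
        out.append((F[0]+L*np.cos(np.radians(h)),F[1]+L*np.sin(np.radians(h)),z,h-90))
    return out
E
python3 -m handwheel '[{"xyz":[-0.1,0,-0.3],"twist":0},{"xyz":[-0.2,0,-0.6],"twist":0},{"xyz":[-0.3,0,-0.9],"twist":0},{"xyz":[-0.4,0,-1.2],"twist":0},{"xyz":[-0.45,0,-1.3],"twist":0},{"xyz":[-0.45,0,-1.3],"twist":0}]'
python3 - <<'E'
from ref import *
from go import *
C={'side':cam('side'),'top':cam('top')}
draw(C,'side',[.427,.3907,-2.552],None,(150,130,350,280),4,'lift1.png'); rows([])
E
```

```text
clock: 5.45
eef_pos: [0.3591, 0.3454, 0.0482]
ee_rot: [-0.291, 0.957, -0.0, -0.001]
contact_force: [-0.3, 0.1, -5.7]
width: 0.272
gripper_force: 35.8
(600, 800, 3)
t 5.55 tcp [0.3591 0.3454 0.0481] psi 123.78 down [-0.001 -0.001 -1.   ] F [-0.  -1.4 -5.7] w 0.278 gf 35.84955811500549
```

View pics/lift1.png

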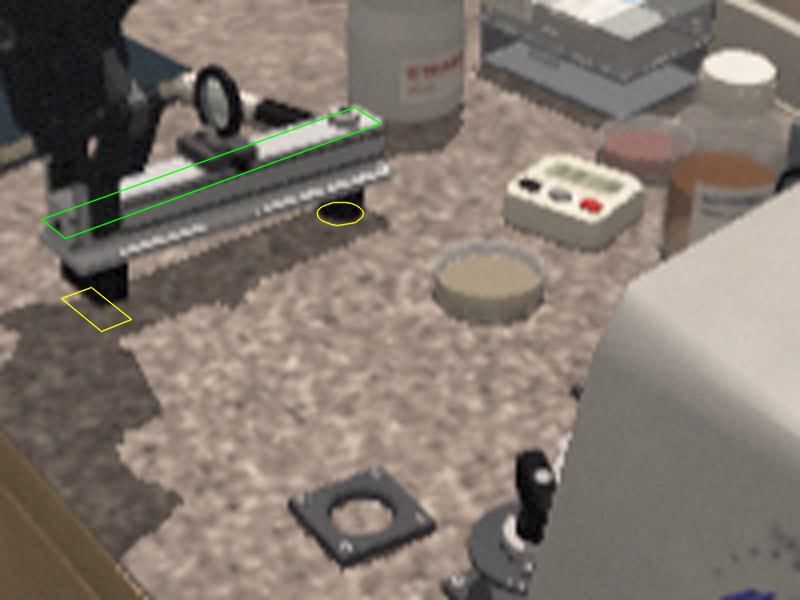

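```bash
python3 - <<'E'
from go import *
F=(.4935,.4352)
rows(swing(F,-146.2,-122.2,.013,.08,8)+swing(F,-122.2,-122.2,.013,.08,4,th1=0))
E
```

```text
t 5.55 tcp [0.3591 0.3454 0.0481] psi 123.78 down [-0.001 -0.001 -1.   ] F [-0.  -1.4 -5.7] w 0.278 gf 35.84955811500549
[-0.19, -0.86, -0.2] -3.0
[-0.25, -1.69, -0.2] -6.0
[-0.36, -2.52, -0.2] -9.0
[-0.51, -3.35, -0.2] -12.0
[-0.71, -4.16, -0.2] -15.0
[-0.95, -4.96, -0.2] -18.0
[-1.23, -5.75, -0.2] -21.0
[-1.55, -6.53, -0.2] -24.0
[-1.43, -6.58, 0.15] -24.0
[-1.31, -6.63, 0.5] -24.0
[-1.2, -6.68, 0.85] -24.0
[-1.1, -6.73, 1.21] -24.0
```

```bash
python3 -m handwheel '[{"xyz":[-0.1,-0.4,-0.2],"twist":-1.5},{"xyz":[-0.18,-0.86,-0.2],"twist":-3},{"xyz":[-0.25,-1.7,-0.2],"twist":-6},{"xyz":[-0.35,-2.5,-0.2],"twist":-9},{"xyz":[-0.5,-3.35,-0.2],"twist":-12},{"xyz":[-0.7,-4.15,-0.2],"twist":-15},{"xyz":[-0.95,-4.95,-0.2],"twist":-18},{"xyz":[-1.23,-5.75,-0.2],"twist":-21},{"xyz":[-1.4,-6.15,-0.2],"twist":-22.5},{"xyz":[-1.55,-6.55,-0.2],"twist":-24},{"xyz":[-1.5,-6.55,0],"twist":-24},{"xyz":[-1.4,-6.6,0.2],"twist":-24},{"xyz":[-1.3,-6.6,0.5],"twist":-24},{"xyz":[-1.2,-6.7,0.8],"twist":-24},{"xyz":[-1.1,-6.75,1.1],"twist":-24},{"xyz":[-1.1,-6.75,1.2],"twist":-24},{"xyz":[-1.1,-6.75,1.25],"twist":-24},{"xyz":[-1.1,-6.75,1.25],"twist":-24}]'
python3 -c "
from go import *
rows([])"
```

```text
clock: 7.35
eef_pos: [0.4066, 0.2961, 0.0362]
ee_rot: [-0.483, 0.876, 0.0, 0.0]
contact_force: [0.7, -1.1, 3.2]
width: 0.268
gripper_force: 36.7
t 7.35 tcp [0.4066 0.2961 0.0362] psi 147.77 down [ 0.001  0.001 -1.   ] F [ 0.7 -1.1  3.2] w 0.268 gf 36.71751379966736
```

```bash
python3 -m handwheel '[{"xyz":[0,0,0],"twist":0},{"xyz":[0,0,0],"twist":0},{"xyz":[0,0,0],"twist":0},{"xyz":[0,0,0],"twist":0},{"xyz":[0,0,-2],"twist":0},{"xyz":[0,0,-5],"twist":0},{"xyz":[0,0,-9],"twist":0},{"xyz":[0,0,-10],"twist":0},{"xyz":[0,0,-10],"twist":0}]' 6
python3 - <<'E'
from ref import *
from go import *
C={'side':cam('side'),'top':cam('top')}
p0=[.452,.368,np.radians(-122.2)]
for t in (['top'],['side'],['top','side']): print(t,refine(C,p0,[(n,WEB,1) for n in t]))
rows([(.4973,.4399,.136,147.8)])
E
```

```text
clock: 8.25
eef_pos: [0.4075, 0.2967, 0.1376]
ee_rot: [-0.483, 0.875, 0.0, 0.002]
contact_force: [0.2, 0.1, -1.1]
width: 0.7
gripper_force: 0.0
score 30.333328247070312
['top'] [ 0.4484  0.3662 -2.0922]
score 94.51956939697266
['side'] [ 0.4537  0.3684 -2.1385]
score 111.91650390625
['top', 'side'] [ 0.4525  0.3676 -2.1281]
t 8.35 tcp [0.4056 0.2954 0.1351] psi 147.79 down [-0.001 -0.001 -1.   ] F [ 0.1 -0.8 -0.8] w 0.705 gf 0.0
[-17.11, -0.06, -0.11] -0.0
```

```bash
python3 -m handwheel '[{"xyz":[-3,0,0],"twist":0},{"xyz":[-7,0,0],"twist":0},{"xyz":[-11,0,0],"twist":0},{"xyz":[-15,0,0],"twist":0},{"xyz":[-17,0,0],"twist":0},{"xyz":[-17,0,2],"twist":0},{"xyz":[-17,0,5],"twist":0},{"xyz":[-17,0,8],"twist":0},{"xyz":[-17,0,9.5],"twist":0},{"xyz":[-17,0,9.9],"twist":0},{"xyz":[-17,0,9.9],"twist":0},{"xyz":[-17,0,9.9],"twist":0}]'
python3 -m handwheel '[{"xyz":[0,0,0],"twist":0},{"xyz":[0,0,0],"twist":0},{"xyz":[0,0,0],"twist":0},{"xyz":[0,0,0],"twist":0},{"xyz":[0,0,0],"twist":0},{"xyz":[0,0,0],"twist":0},{"xyz":[0,0,0],"twist":0}]' 1.5 35
python3 - <<'E'
from ref import *
from go import *
C={'side':cam('side'),'top':cam('top')}
p0=[.452,.368,np.radians(-122.2)]
for t in (['top'],['side']): print(t,refine(C,p0,[(n,WEB,1) for n in t]))
rows([])
E
```

```text
clock: 9.55
eef_pos: [0.4977, 0.4402, 0.0378]
ee_rot: [-0.483, 0.876, 0.0, 0.001]
contact_force: [0.6, 0.3, 0.0]
width: 0.703
gripper_force: 0.0
clock: 10.25
eef_pos: [0.4977, 0.44, 0.0383]
ee_rot: [-0.483, 0.876, 0.0, 0.001]
contact_force: [0.5, -1.3, 5.6]
width: 0.273
gripper_force: 35.4
score 33.54502868652344
['top'] [ 0.4621  0.3566 -2.1831]
score 33.506187438964844
['side'] [ 0.4548  0.3697 -2.1189]
t 10.35 tcp [0.4977 0.44   0.0382] psi 147.78 down [ 0.002  0.001 -1.   ] F [ 0.5 -1.3  6.2] w 0.274 gf 35.39926886558533
```

```bash
cat > b.py <<'E'
from go import *
F=(.4097,.3004); f=lambda P:[(x,y,z+.002,p+180) for x,y,z,p in P]
rows(f(swing(F,57.8,57.8,.009,0,1,th1=.16)+swing(F,57.8,-62,.009,.16,20)))
E
python3 b.py
```

```text
t 10.35 tcp [0.4977 0.44   0.0382] psi 147.78 down [ 0.002  0.001 -1.   ] F [ 0.5 -1.3  6.2] w 0.274 gf 35.39926886558533
[1.1, 0.0, -2.68] -0.0
[1.18, -1.6, -2.68] 6.0
[1.43, -3.19, -2.68] 12.0
[1.85, -4.75, -2.68] 17.9
[2.42, -6.25, -2.68] 23.9
[3.15, -7.69, -2.68] 29.9
[4.03, -9.04, -2.68] 35.9
[5.04, -10.29, -2.68] 41.9
[6.17, -11.43, -2.68] 47.9
[7.42, -12.44, -2.68] 53.9
[8.77, -13.32, -2.68] 59.9
[10.2, -14.06, -2.69] 65.9
[11.7, -14.64, -2.69] 71.9
[13.26, -15.06, -2.69] 77.8
[14.84, -15.31, -2.69] 83.8
[16.45, -15.4, -2.7] 89.8
[18.06, -15.32, -2.7] 95.8
[19.65, -15.08, -2.7] 101.8
[21.21, -14.67, -2.71] 107.8
[22.71, -14.09, -2.71] 113.8
[24.15, -13.37, -2.72] 119.8
```

```bash
python3 -m handwheel '[{"xyz":[0.2,0,-0.5],"twist":0},{"xyz":[0.4,0,-1],"twist":0},{"xyz":[0.65,0,-1.6],"twist":0},{"xyz":[0.9,0,-2.2],"twist":0},{"xyz":[1.1,0,-2.7],"twist":0},{"xyz":[1.1,0,-2.7],"twist":0},{"xyz":[1.1,0,-2.7],"twist":0}]'
python3 - <<'E'
from ref import *
from go import *
C={'side':cam('side')}
draw(C,'side',[.4524,.3684,-2.133],None,(150,130,350,280),4,'lift2.png'); rows([])
E
```

```text
clock: 11.05
eef_pos: [0.4904, 0.4297, 0.0637]
ee_rot: [-0.483, 0.876, -0.0, -0.001]
contact_force: [-0.3, -0.8, -5.2]
width: 0.269
gripper_force: 34.7
(600, 800, 3)
t 11.1 tcp [0.4904 0.4298 0.0636] psi 147.78 down [-0.001 -0.001 -1.   ] F [-1.2 -0.4 -5.2] w 0.277 gf 34.73513066768646
```

View pics/lift2.png

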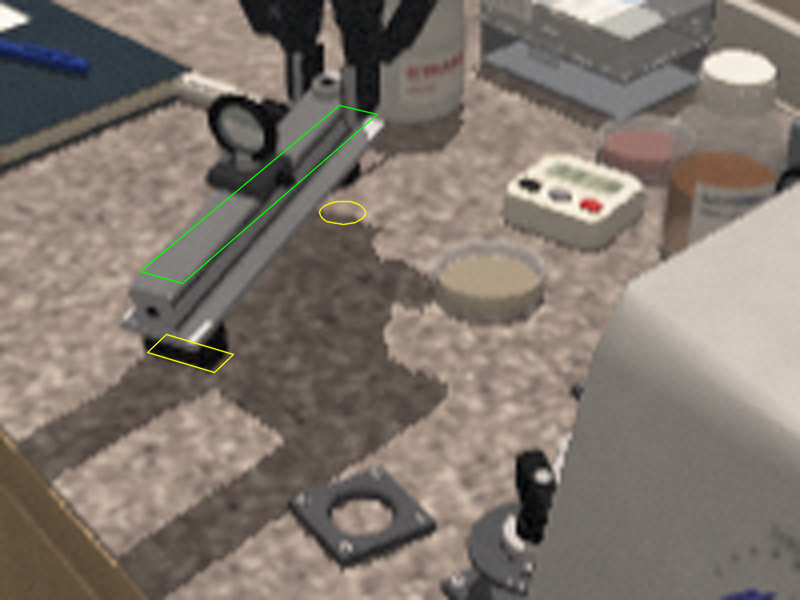

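```bash
python3 -m handwheel '[{"xyz":[0.02,-0.8,0],"twist":3},{"xyz":[0.1,-1.6,0],"twist":6},{"xyz":[0.33,-3.2,0],"twist":12},{"xyz":[0.75,-4.75,0],"twist":18},{"xyz":[1.3,-6.25,0],"twist":24},{"xyz":[2.05,-7.7,0],"twist":30},{"xyz":[2.95,-9.05,0],"twist":36},{"xyz":[3.95,-10.3,0],"twist":42},{"xyz":[5.1,-11.45,0],"twist":48},{"xyz":[6.3,-12.45,0],"twist":54},{"xyz":[7.7,-13.3,0],"twist":60},{"xyz":[9.1,-14.05,0],"twist":66},{"xyz":[10.6,-14.65,0],"twist":72},{"xyz":[12.15,-15.05,0],"twist":78},{"xyz":[13.75,-15.3,0],"twist":84},{"xyz":[15.35,-15.4,0],"twist":90},{"xyz":[16.95,-15.3,0],"twist":96},{"xyz":[18.55,-15.1,0],"twist":102},{"xyz":[20.1,-14.65,0],"twist":108},{"xyz":[20.1,-14.65,0],"twist":108}]'
python3 - <<'E'
from go import *
F=(.4097,.3004)
rows([(x,y,z+.002,p+180) for x,y,z,p in swing(F,-62,-62,.009,.16,1)])
E
```

```text
clock: 13.1
eef_pos: [0.5059, 0.181, 0.0637]
ee_rot: [0.425, 0.905, -0.001, -0.001]
contact_force: [-1.2, 0.8, -4.1]
width: 0.273
gripper_force: 34.8
t 13.1 tcp [0.5059 0.181  0.0637] psi 39.68 down [-0.002 -0.001 -1.   ] F [-1.2  0.8 -4.1] w 0.273 gf 34.80191230773926
[0.25, -2.9, -0.12] 11.7
```

```bash
python3 -m handwheel '[{"xyz":[0.05,-0.9,0],"twist":4},{"xyz":[0.15,-1.9,0],"twist":8},{"xyz":[0.25,-2.9,0],"twist":11.8},{"xyz":[0.25,-2.9,0],"twist":11.8},{"xyz":[0.25,-2.9,0],"twist":11.8},{"xyz":[0.25,-2.9,0],"twist":11.8}]'
python3 - <<'E'
from ref import *
from go import *
C={'side':cam('side'),'top':cam('top')}
rows([])
for n in C:
  for l in ('foot_wide','foot_round','grip_wide','seat_round'):
    for e in nets.landmark_of(n,l)[:1]: print(n,l,round(e['p'],2),np.round(e['position'],1),atz(C[n],e['position'],{'foot_round':.025,'grip_wide':.048}.get(l,0)))
im=[]
for n,(x0,y0) in (('side',(170,160)),('top',(190,190))):
    q=lambda o:(outline(C,n,[.5563,.1952,.4684],o)-[x0,y0]+.5)*4-.5
    a=cv2.resize(C[n]['frame'][y0:y0+140,x0:x0+100,::-1],None,fx=4,fy=4,interpolation=cv2.INTER_CUBIC)
    for o in (rect(-.104,-.056,.024,.006),circ(-.08,0,.015,.006)): cv2.polylines(a,[np.round(q(o)).astype(int)],True,(255,0,255),1,cv2.LINE_AA)
    im.append(a)
cv2.imwrite('pics/over.png',np.hstack(im))
E
```

```text
clock: 13.7
eef_pos: [0.4843, 0.166, 0.0638]
ee_rot: [0.514, 0.858, -0.0, -0.0]
contact_force: [-0.4, -0.5, -4.1]
width: 0.271
gripper_force: 34.9
t 13.8 tcp [0.4842 0.1659 0.0637] psi 28.08 down [-0. -0. -1.] F [-1.8  0.5 -5.3] w 0.271 gf 34.87668514251709
side foot_wide 0.93 [197.9 216.3] [0.4115 0.3063 0.    ]
side foot_round 0.68 [237.8 245.8] [0.4837 0.1693 0.025 ]
side grip_wide 0.89 [192.3 190.9] [0.4027 0.3271 0.048 ]
side seat_round 0.74 [239.8 259. ] [0.4866 0.1631 0.    ]
top foot_wide 0.74 [234.8 261.4] [0.4021 0.2974 0.    ]
top grip_wide 0.64 [223.5 260.2] [0.4059 0.3188 0.048 ]
```

View pics/over.png

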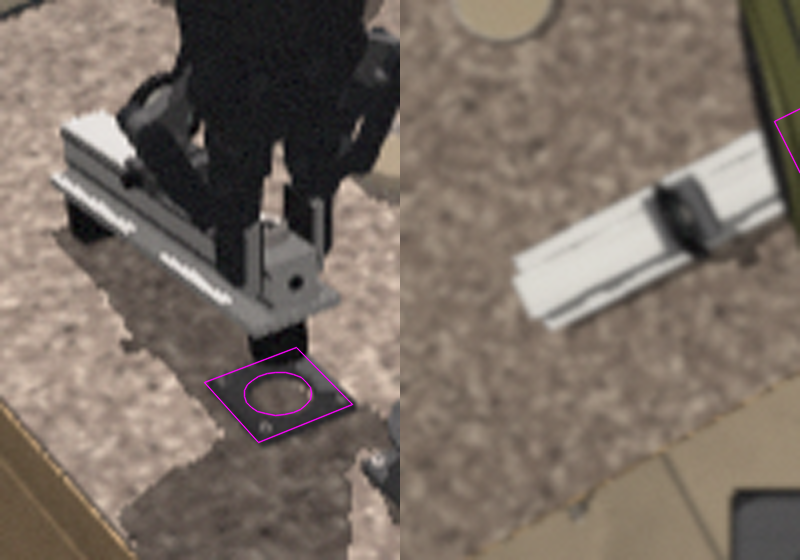

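```bash
python3 - <<'E'
from ref import *
from go import *
C={'side':cam('side')}
print(atz(C['side'],[170+279/4-.4,160+350/4-.4],.024))
# model of tilted rail from tool: standing foot W, edge pivot
W=np.array([.4097,.3004]);h=np.radians(-62);u=np.array([np.cos(h),np.sin(h)]);nn=np.array([-u[1],u[0]]);t=.16
def pt(x,y,z): # x dist from W
    a=x+.009; X=-.009+a*np.cos(t)-z*np.sin(t); Zz=a*np.sin(t)+z*np.cos(t); p=W+u*X+nn*y; return [*p,Zz]
im=C['side']['frame'][160:300,150:350,::-1]; im=cv2.resize(im,None,fx=4,fy=4,interpolation=cv2.INTER_CUBIC)
for L in ([pt(.16+.013*np.cos(a),.013*np.sin(a),0) for a in np.linspace(0,6.28,24)],[pt(.18,-.012,.056),pt(-.02,-.012,.056),pt(-.02,.012,.056),pt(.18,.012,.056)],[pt(.18,-.022,.03),pt(-.02,-.022,.03),pt(-.02,.022,.03),pt(.18,.022,.03)]):
    q=(proj(C['side'],L)-[150,160]+.5)*4-.5
    cv2.polylines(im,[np.round(q).astype(int)],True,(0,255,0),1,cv2.LINE_AA)
cv2.imwrite('pics/over2.png',im)
E
```

```text
[0.4863 0.1666 0.024 ]
```

View pics/over2.png

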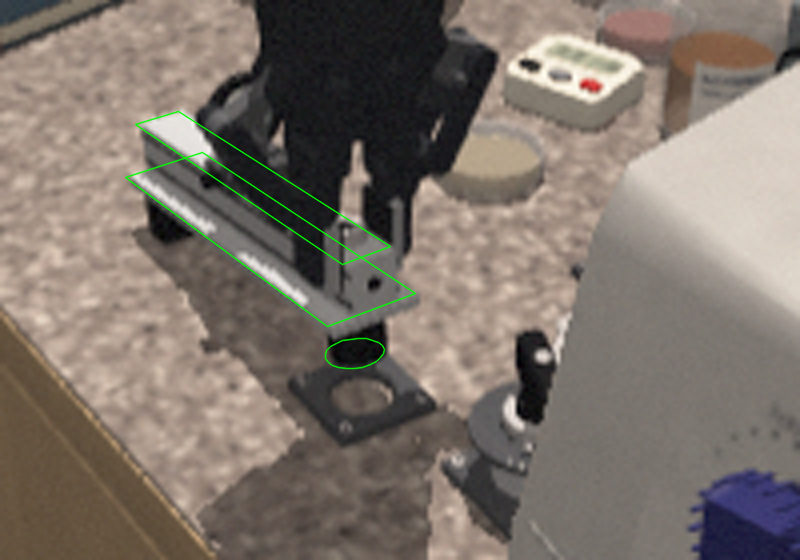

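```bash
python3 - <<'E'
from go import *
F=(.4100,.2999)
rows([(x,y,z+.002,p+180) for x,y,z,p in swing(F,-62,-62,.009,.16,8,th1=0)])
E
```

```text
t 14.25 tcp [0.4839 0.1657 0.0638] psi 27.98 down [-0.  0. -1.] F [-1.5 -0.5 -5.1] w 0.274 gf 34.84264433383942
[-0.24, -0.22, 0.21] -0.0
[-0.4, -0.22, 0.54] -0.0
[-0.54, -0.22, 0.87] -0.0
[-0.68, -0.22, 1.21] -0.0
[-0.82, -0.22, 1.55] -0.0
[-0.95, -0.22, 1.89] -0.0
[-1.07, -0.22, 2.23] -0.0
[-1.18, -0.22, 2.58] -0.0
```

```bash
python3 -m handwheel '[{"xyz":[-0.2,-0.2,0.2],"twist":0},{"xyz":[-0.4,-0.2,0.55],"twist":0},{"xyz":[-0.55,-0.2,0.85],"twist":0},{"xyz":[-0.7,-0.2,1.2],"twist":0},{"xyz":[-0.8,-0.2,1.5],"twist":0},{"xyz":[-0.9,-0.2,1.7],"twist":0},{"xyz":[-0.9,-0.2,1.7],"twist":0},{"xyz":[-0.9,-0.2,1.7],"twist":0}]'
python3 - <<'E'
from ref import *
from go import *
rows([(.4873,.1541,.038,28)])
C={'side':cam('side')}
W=np.array([.41,.2999]);h=np.radians(-62);u=np.array([np.cos(h),np.sin(h)]);nn=np.array([-u[1],u[0]]);t=.05
def pt(x,y,z):
    a=x+.009; X=-.009+a*np.cos(t)-z*np.sin(t); Zz=a*np.sin(t)+z*np.cos(t); p=W+u*X+nn*y; return [*p,Zz]
im=C['side']['frame'][200:280,190:290,::-1]; im=cv2.resize(im,None,fx=7,fy=7,interpolation=cv2.INTER_CUBIC)
for L in ([pt(.16+.013*np.cos(a),.013*np.sin(a),0) for a in np.linspace(0,6.28,24)],):
    q=(proj(C['side'],L)-[190,200]+.5)*7-.5
    cv2.polylines(im,[np.round(q).astype(int)],True,(0,255,0),1,cv2.LINE_AA)
q=(outline(C,'side',[.5563,.1952,.4684],circ(-.08,0,.015,.006))-[190,200]+.5)*7-.5
cv2.polylines(im,[np.round(q).astype(int)],True,(255,0,255),1,cv2.LINE_AA)
cv2.imwrite('pics/over3.png',im)
E
```

```text
clock: 15.05
eef_pos: [0.4869, 0.1567, 0.0469]
ee_rot: [0.515, 0.857, 0.0, 0.0]
contact_force: [0.3, 1.3, -2.8]
width: 0.271
gripper_force: 35.0
t 15.05 tcp [0.4869 0.1567 0.0469] psi 27.97 down [ 0.001  0.    -1.   ] F [ 0.3  1.3 -2.8] w 0.271 gf 35.02458214759827
[-0.25, -0.09, 0.89] -0.0
```

View pics/over3.png

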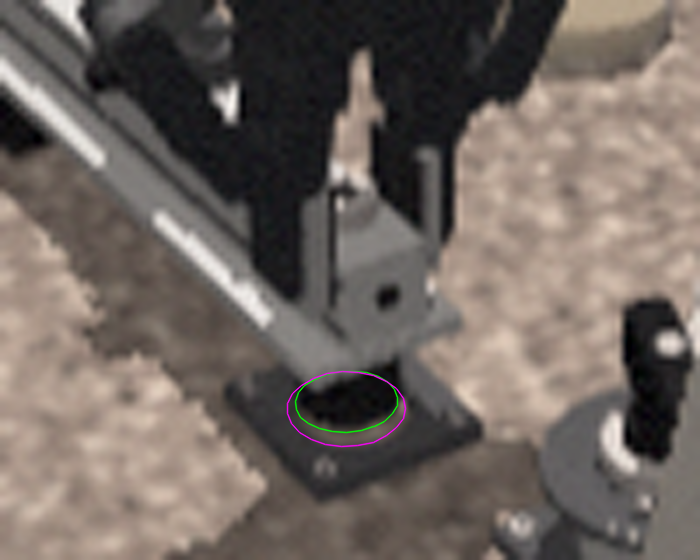

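```bash
python3 -m handwheel '[{"xyz":[-0.1,-0.1,0.2],"twist":0},{"xyz":[-0.15,-0.1,0.4],"twist":0},{"xyz":[-0.2,-0.1,0.6],"twist":0},{"xyz":[-0.25,-0.1,0.8],"twist":0},{"xyz":[-0.25,-0.1,0.9],"twist":0},{"xyz":[-0.25,-0.1,0.95],"twist":0},{"xyz":[-0.25,-0.1,0.95],"twist":0},{"xyz":[-0.25,-0.1,0.95],"twist":0}]'
```

```text
clock: 15.9
eef_pos: [0.4879, 0.1538, 0.0387]
ee_rot: [0.515, 0.857, 0.001, 0.001]
contact_force: [0.7, 0.1, 9.8]
width: 0.275
gripper_force: 36.6
```

```bash
python3 -m handwheel '[{"xyz":[0,0,0],"twist":0},{"xyz":[0,0,0],"twist":0},{"xyz":[0,0,0],"twist":0},{"xyz":[0,0,0],"twist":0},{"xyz":[0,0,-2],"twist":0},{"xyz":[0,0,-5],"twist":0},{"xyz":[0,0,-9],"twist":0},{"xyz":[2,0,-9.7],"twist":0},{"xyz":[6,0,-9.7],"twist":0},{"xyz":[10,0,-9.7],"twist":0},{"xyz":[14,0,-9.7],"twist":0},{"xyz":[17,0,-9.7],"twist":0},{"xyz":[17,0,-9.7],"twist":0},{"xyz":[17,0,-9.7],"twist":0}]' 6
python3 - <<'E'
from ref import *
from go import *
C={'side':cam('side'),'top':cam('top')}
p0=[.449,.229,np.radians(118)]
for t in (['top'],['side'],['top','side']):
    p=refine(C,p0,[(n,WEB,1) for n in t]); print(t,p,'round foot',p[:2]-.08*np.array([np.cos(p[2]),np.sin(p[2])]))
for n in C:
  for l in ('foot_round','grip_round','foot_wide','petri_1'):
    for e in nets.landmark_of(n,l)[:1]: print(n,l,round(e['p'],2),np.round(e['position'],1),atz(C[n],e['position'],Z[l]),atz(C[n],e['position'],Z[l]+.006))
rows([(.4081,.3039,.0372,28)])
E
```

```text
clock: 17.3
eef_pos: [0.4063, 0.3043, 0.134]
ee_rot: [0.514, 0.858, -0.001, 0.0]
contact_force: [0.5, 0.7, -0.2]
width: 0.703
gripper_force: 0.0
score 21.15666961669922
['top'] [0.453  0.2322 2.041 ] round foot [0.4893 0.1609]
score 62.41795349121094
['side'] [0.4471 0.232  2.0543] round foot [0.4843 0.1611]
score 77.9244155883789
['top', 'side'] [0.4482 0.2312 2.0595] round foot [0.4857 0.1606]
side foot_round 0.84 [236.2 257.7] [0.4804 0.1673 0.    ] [0.4801 0.1599 0.006 ]
side grip_round 0.62 [292.7 183.1] [0.6074 0.3325 0.053 ] [0.6054 0.3223 0.059 ]
side foot_wide 0.98 [198.9 216.5] [0.4135 0.3054 0.    ] [0.4138 0.2964 0.006 ]
side petri_1 0.95 [270.9 200.4] [0.5664 0.354  0.    ] [0.565  0.3445 0.006 ]
top foot_round 0.92 [303.3 226.3] [0.482 0.146 0.   ] [0.4817 0.1467 0.006 ]
top grip_round 0.92 [301.  225.3] [0.4814 0.1569 0.053 ] [0.481  0.1576 0.059 ]
t 17.8 tcp [0.4072 0.3037 0.1343] psi 27.93 down [ 0. -0. -1.] F [-0.  -0.2 -0.3] w 0.699 gf 0.0
[-0.03, 0.09, 9.71] -0.1
```

```bash
python3 -m handwheel '[{"xyz":[0,0.1,2],"twist":0},{"xyz":[0,0.1,5],"twist":0},{"xyz":[0,0.1,8],"twist":0},{"xyz":[0,0.1,9.3],"twist":0},{"xyz":[0,0.1,9.7],"twist":0},{"xyz":[0,0.1,9.7],"twist":0},{"xyz":[0,0.1,9.7],"twist":0}]'
python3 -m handwheel '[{"xyz":[0,0,0],"twist":0},{"xyz":[0,0,0],"twist":0},{"xyz":[0,0,0],"twist":0},{"xyz":[0,0,0],"twist":0},{"xyz":[0,0,0],"twist":0},{"xyz":[0,0,0],"twist":0},{"xyz":[0,0,0],"twist":0}]' 1.5 35
python3 - <<'E'
from ref import *
from go import *
import fit,ref
rows([])
C={'side':cam('side')}
def mk(t):
    def o(C,n,p,pts):
        P=np.array(pts);x=.089-P[:,0];a=-.0+x*np.cos(t)-P[:,2]*np.sin(t);z=x*np.sin(t)+P[:,2]*np.cos(t);X=.089-a
        c,s=np.cos(p[2]),np.sin(p[2]);return proj(C[n],np.c_[p[0]+c*X-s*P[:,1],p[1]+s*X+c*P[:,1],z])
    return o
s=monitor.sense()['eef_pos']
for t in (0,.012,.0235,.0355,.05):
    ref.outline=mk(t); p=refine(C,[.449,.229,np.radians(118)],[('side',WEB,1)])
    u=np.array([np.cos(p[2]),np.sin(p[2])]); print(t,p,'round',p[:2]-.08*u,'lat err at grip',(s[:2]-p[:2])@[-u[1],u[0]], 'yaw',np.degrees(p[2]))
E
```

```text
clock: 18.5
eef_pos: [0.4085, 0.305, 0.038]
ee_rot: [0.515, 0.857, 0.001, 0.0]
contact_force: [0.4, 0.9, -0.0]
width: 0.704
gripper_force: 0.0
clock: 19.2
eef_pos: [0.4086, 0.3051, 0.0382]
ee_rot: [0.515, 0.857, 0.001, 0.0]
contact_force: [0.4, 0.3, 7.2]
width: 0.272
gripper_force: 36.6
t 19.2 tcp [0.4086 0.3051 0.0382] psi 27.97 down [ 0.002  0.001 -1.   ] F [0.4 0.3 7.2] w 0.272 gf 36.580846309661865
score 62.36937713623047
0 [0.447  0.2317 2.0545] round [0.4842 0.1609] lat err at grip -0.00011680878845357623 yaw 117.71412908656708
score 60.890602111816406
0.012 [0.4476 0.229  2.047 ] round [0.4843 0.1579] lat err at grip -0.00021966922501862052 yaw 117.28230574960443
score 58.873939514160156
0.0235 [0.4481 0.2264 2.041 ] round [0.4843 0.1551] lat err at grip -0.0004940724806323307 yaw 116.94171709086264
score 57.03857421875
0.0355 [0.4417 0.238  2.0227] round [0.4766 0.166 ] lat err at grip 0.00043149345253560775 yaw 115.89395137830758
score 57.732940673828125
0.05 [0.4424 0.2344 2.0145] round [0.4768 0.1622] lat err at grip 0.00022110162853250168 yaw 115.42042413600633
```

```bash
cat > c.py <<'E'
from go import *
import sys
F=(.4860,.1587)
rows([(x,y,z+.002,p) for x,y,z,p in swing(F,118,118,.013,0,1,th1=.16)+swing(F,118,28,.013,.16,15)])
E
python3 c.py
```

```text
t 19.25 tcp [0.4086 0.3051 0.0382] psi 27.97 down [ 0.002  0.001 -1.   ] F [ 0.6 -0.8  5.4] w 0.271 gf 36.581652760505676
[-1.17, -0.03, -2.74] -0.0
[-1.25, 1.58, -2.74] 6.0
[-1.5, 3.17, -2.74] 12.0
[-1.92, 4.73, -2.73] 18.0
[-2.49, 6.23, -2.73] 24.0
[-3.22, 7.67, -2.73] 30.0
[-4.1, 9.02, -2.72] 36.0
[-5.11, 10.27, -2.72] 42.0
[-6.25, 11.41, -2.72] 48.0
[-7.51, 12.43, -2.72] 54.0
[-8.86, 13.3, -2.72] 60.0
[-10.29, 14.04, -2.71] 66.0
[-11.8, 14.62, -2.71] 72.0
[-13.35, 15.03, -2.71] 78.0
[-14.94, 15.29, -2.71] 84.0
[-16.55, 15.37, -2.71] 90.0
```

```bash
python3 -m handwheel '[{"xyz":[-0.2,0,-0.5],"twist":0},{"xyz":[-0.4,0,-1],"twist":0},{"xyz":[-0.65,0,-1.6],"twist":0},{"xyz":[-0.9,0,-2.2],"twist":0},{"xyz":[-1.15,0,-2.75],"twist":0},{"xyz":[-1.15,0,-2.75],"twist":0},{"xyz":[-1.15,0,-2.75],"twist":0}]'
python3 -m handwheel '[{"xyz":[0,0.8,0],"twist":3},{"xyz":[-0.1,1.6,0],"twist":6},{"xyz":[-0.35,3.2,0],"twist":12},{"xyz":[-0.75,4.75,0],"twist":18},{"xyz":[-1.35,6.25,0],"twist":24},{"xyz":[-2.05,7.7,0],"twist":30},{"xyz":[-2.95,9.05,0],"twist":36},{"xyz":[-3.95,10.3,0],"twist":42},{"xyz":[-5.1,11.4,0],"twist":48},{"xyz":[-5.1,11.4,0],"twist":48}]'
python3 - <<'E'
from go import *
F=(.4860,.1587)
rows([(x,y,z+.002,p) for x,y,z,p in swing(F,70,28,.013,.16,7)])
E
```

```text
clock: 19.95
eef_pos: [0.4131, 0.2946, 0.065]
ee_rot: [0.515, 0.857, 0.0, -0.0]
contact_force: [-1.2, 5.4, -3.0]
width: 0.268
gripper_force: 35.1
clock: 20.95
eef_pos: [0.5412, 0.3036, 0.0651]
ee_rot: [0.82, 0.572, 0.002, 0.0]
contact_force: [1.2, 6.5, -1.7]
width: 0.272
gripper_force: 35.3
t 20.95 tcp [0.5412 0.3036 0.0651] psi -20.25 down [ 0.004  0.002 -1.   ] F [ 1.2  6.5 -1.7] w 0.272 gf 35.28107464313507
[-0.18, 1.37, -0.05] 5.8
[-0.43, 2.97, -0.05] 11.8
[-0.84, 4.53, -0.05] 17.8
[-1.41, 6.03, -0.04] 23.8
[-2.14, 7.47, -0.04] 29.8
[-3.01, 8.83, -0.04] 35.8
[-4.02, 10.08, -0.04] 41.8
```

```bash
python3 -m handwheel '[{"xyz":[0,0.7,0],"twist":3},{"xyz":[-0.1,1.4,0],"twist":6},{"xyz":[-0.35,3,0],"twist":12},{"xyz":[-0.75,4.55,0],"twist":18},{"xyz":[-1.3,6.05,0],"twist":24},{"xyz":[-2.05,7.5,0],"twist":30},{"xyz":[-2.9,8.85,0],"twist":36},{"xyz":[-3.9,10.1,0],"twist":42},{"xyz":[-3.9,10.1,0],"twist":42},{"xyz":[-3.9,10.1,0],"twist":42}]'
python3 - <<'E'
from ref import *
from go import *
rows([(.6277+.0045-.010,.2313+.002-.005,.038,26.84-90)])
C={'side':cam('side'),'top':cam('top')}
for n in C:
  for l in ('foot_round','foot_wide','seat_wide','petri_1','grip_round'):
    for e in nets.landmark_of(n,l)[:1]: print(n,l,round(e['p'],2),np.round(e['position'],1),atz(C[n],e['position'],Z[l]))
E
```

```text
clock: 21.95
eef_pos: [0.6226, 0.2311, 0.0654]
ee_rot: [0.97, 0.242, 0.003, 0.001]
contact_force: [4.0, 2.5, -2.5]
width: 0.268
gripper_force: 35.2
t 21.95 tcp [0.6226 0.2311 0.0654] psi -62.01 down [ 0.006  0.    -1.   ] F [ 4.   2.5 -2.5] w 0.268 gf 35.22725701332092
[-0.18, 0.22, 2.74] 1.2
side foot_round 0.85 [239.7 256.8] [0.4869 0.1694 0.    ]
side petri_1 0.74 [275.6 200.9] [0.5761 0.3512 0.    ]
side grip_round 0.65 [235.7 241.9] [0.4788 0.1439 0.053 ]
top foot_wide 0.79 [267.6 162.7] [0.6255 0.2274 0.    ]
top petri_1 0.71 [216.  188.6] [0.5641 0.3434 0.    ]
```

```bash
python3 -m handwheel '[{"xyz":[0.05,0.1,0],"twist":0.6},{"xyz":[0.1,0.3,0],"twist":1.2},{"xyz":[0.3,0.3,0.5],"twist":1.2},{"xyz":[0.5,0.3,1],"twist":1.2},{"xyz":[0.7,0.3,1.5],"twist":1.2},{"xyz":[0.75,0.3,1.7],"twist":1.2},{"xyz":[0.75,0.3,1.7],"twist":1.2},{"xyz":[0.75,0.3,1.7],"twist":1.2}]'
python3 -m handwheel '[{"xyz":[0.1,0,0.2],"twist":0},{"xyz":[0.15,0,0.4],"twist":0},{"xyz":[0.2,0,0.6],"twist":0},{"xyz":[0.25,0,0.7],"twist":0},{"xyz":[0.25,0,0.7],"twist":0},{"xyz":[0.25,0,0.7],"twist":0}]'
```

```text
clock: 23.35
eef_pos: [0.6289, 0.2325, 0.048]
ee_rot: [0.973, 0.232, 0.001, 0.0]
contact_force: [5.9, 1.4, -0.8]
width: 0.271
gripper_force: 35.5
clock: 23.95
eef_pos: [0.6308, 0.2336, 0.0409]
ee_rot: [0.973, 0.232, 0.001, 0.0]
contact_force: [5.3, 1.7, -1.0]
width: 0.273
gripper_force: 35.5
```

```bash
python3 -m handwheel '[{"xyz":[0.15,0,0.1],"twist":0},{"xyz":[0.2,0,0.2],"twist":0},{"xyz":[0.25,0,0.35],"twist":0},{"xyz":[0.25,0,0.4],"twist":0},{"xyz":[0.25,0,0.4],"twist":0}]'
```

```text
clock: 24.45
eef_pos: [0.6314, 0.2339, 0.0387]
ee_rot: [0.973, 0.232, -0.0, 0.001]
contact_force: [-0.4, -2.8, 11.0]
width: 0.271
gripper_force: 37.0
```

```bash
python3 -m handwheel '[{"xyz":[0,0,0],"twist":0},{"xyz":[0,0,0],"twist":0},{"xyz":[0,0,0],"twist":0},{"xyz":[0,0,0],"twist":0},{"xyz":[0,0,-2],"twist":0},{"xyz":[0,0,-5],"twist":0},{"xyz":[0,0,-9],"twist":0},{"xyz":[-0.5,-1,-11],"twist":0},{"xyz":[-3,-4.5,-11],"twist":0},{"xyz":[-6,-8.5,-11],"twist":0},{"xyz":[-9,-13,-11],"twist":0},{"xyz":[-11.5,-17,-11],"twist":0},{"xyz":[-11.5,-17,-11],"twist":0}]' 6
python3 - <<'E'
from ref import *
from go import *
rows([])
C={'side':cam('side'),'top':cam('top','d.png')}
p=refine(C,[.556,.195,.468],[('top',WEB,1)]);u=np.array([np.cos(p[2]),np.sin(p[2])]);print('top',p,p[:2]-.08*u,p[:2]+.08*u)
for n in C:
  for l in ('foot_round','foot_wide','rail','grip_wide','grip_round','clamp_grip','clamp_tip','clamp','petri_1','bottle_amber','timer'):
    for e in nets.landmark_of(n,l)[:1]: print(n,l,round(e['p'],2),np.round(e['position'],1),atz(C[n],e['position'],Z.get(l,0))[:2])
E
```

```text
clock: 25.75
eef_pos: [0.4458, 0.3363, 0.1463]
ee_rot: [0.972, 0.234, -0.003, -0.0]
contact_force: [0.3, -0.7, 0.7]
width: 0.703
gripper_force: 0.0
t 25.75 tcp [0.4458 0.3363 0.1463] psi -62.96 down [-0.006 -0.001 -1.   ] F [ 0.3 -0.7  0.7] w 0.703 gf 0.0
score 58.8585205078125
top [0.5579 0.1912 0.4906] [0.4873 0.1535] [0.6284 0.2289]
side foot_round 0.67 [238.7 256.8] [0.4851 0.1695]
side rail 0.88 [277.1 245. ] [0.5585 0.1981]
side grip_round 0.77 [237.  237.4] [0.4818 0.1564]
side clamp_grip 0.62 [285.3 252.4] [0.5578 0.1059]
side clamp_tip 0.83 [295.5 240.5] [0.585  0.1615]Traceback (most recent call last):
  File "<stdin>", line 8, in <module>
ValueError: it knows: bottle_amber, clamp_grip, clamp_tip, dock, foot_round, foot_wide, grip_round, grip_wide, petri, rail, seat_round, seat_wide, timer
```

```bash
python3 - <<'E'
from ref import *
from go import *
C={'side':cam('side'),'top':cam('top')}
G={}
for n in C:
  for l in ('rail','grip_wide','grip_round','clamp_grip','clamp_tip','petri_1','bottle_amber','timer'):
    for e in nets.landmark_of(n,l)[:1]:
        G[n,l]=e['position']; print(n,l,round(e['p'],2),np.round(e['position'],1),atz(C[n],e['position'],Z.get(l,0))[:2])
a=tri([ray(C[n],G[n,'clamp_grip']) for n in C]); b=tri([ray(C[n],G[n,'clamp_tip']) for n in C])
print(a,b,np.linalg.norm((b-a)[:2]),np.degrees(np.arctan2(*(b-a)[1::-1])))
# dark bar orientation in top view at z=.066
gray=cv2.cvtColor(C['top']['frame'],cv2.COLOR_RGB2GRAY)
for c0 in ((.5548,.0985),):
    q=proj(C['top'],[*c0,.066])[0]; x,y=np.round(q).astype(int)
    m=gray[y-14:y+15,x-14:x+15]; print(q)
    ys,xs=np.nonzero(m<38); P=np.array([atz(C['top'],[x-14+i,y-14+j],.066)[:2] for i,j in zip(xs,ys)])
    print(len(P),P.mean(0)); U,S,V=np.linalg.svd(P-P.mean(0)); print(np.degrees(np.arctan2(V[0,1],V[0,0])),S/np.sqrt(len(P))*np.sqrt(12))
E
```

```text
side rail 0.59 [277.3 244.2] [0.5592 0.2005]
side grip_wide 0.44 [239.2 259.4] [0.4815 0.0968]
side grip_round 0.84 [241.5 241.9] [0.4886 0.143 ]
side clamp_grip 0.77 [285.5 254.3] [0.5574 0.1009]
side clamp_tip 0.58 [296.  241.2] [0.5856 0.1594]
side petri_1 0.65 [272.2 201.8] [0.5684 0.3482]
side bottle_amber 0.92 [329.5 188.1] [0.7031 0.3941]
side timer 0.62 [293.4 185.3] [0.6247 0.4132]
top rail 0.88 [281.8 191.5] [0.5598 0.1946]
top grip_wide 0.66 [263.  154.2] [0.6331 0.2389]
top grip_round 0.97 [301.5 225.1] [0.4818 0.1559]
top clamp_grip 0.69 [327.2 192.4] [0.5519 0.1015]
top clamp_tip 0.68 [296.6 178.9] [0.5831 0.1648]
top petri_1 0.73 [216.  188.2] [0.5651 0.3435]
top bottle_amber 0.95 [203.5 129.8] [0.7007 0.3761]
[0.5547 0.1012 0.0545] [0.5852 0.1643 0.0321] 0.07003817539441912 64.18301345468105
[329.5366 190.3435]
71 [0.5525 0.099 ]
-82.72394070256837 [0.0459 0.011 ]
```

```bash
python3 -c "
from go import *
rows([(.554,.099,.146,6.5),(.554,.099,.043,6.5)])"
```

```text
t 27.1 tcp [0.4525 0.3348 0.1468] psi -63.21 down [ 0.  0. -1.] F [-0.4  1.1 -0.4] w 0.704 gf 0.0
[-1.57, 25.62, 0.08] -69.7
[-1.57, 25.62, 10.38] -69.7
```

```bash
python3 -m handwheel '[{"xyz":[-0.1,2,0],"twist":-6},{"xyz":[-0.3,5,0],"twist":-14},{"xyz":[-0.5,8,0],"twist":-22},{"xyz":[-0.7,11,0],"twist":-30},{"xyz":[-0.9,14,0],"twist":-38},{"xyz":[-1.1,17,0],"twist":-46},{"xyz":[-1.3,20,0],"twist":-54},{"xyz":[-1.4,23,0],"twist":-62},{"xyz":[-1.6,25.6,0],"twist":-69.7},{"xyz":[-1.6,25.6,0],"twist":-69.7},{"xyz":[-1.6,25.6,0],"twist":-69.7},{"xyz":[-1.6,25.6,0],"twist":-69.7}]' 5
python3 -c "
from go import *
rows([(.554,.099,.043,6.5)])"
```

```text
clock: 28.3
eef_pos: [0.5531, 0.0997, 0.1467]
ee_rot: [0.666, 0.746, -0.0, -0.0]
contact_force: [-0.7, 0.1, -0.2]
width: 0.59
gripper_force: 0.0
t 28.3 tcp [0.5531 0.0997 0.1467] psi 6.42 down [-0.001  0.    -1.   ] F [-0.7  0.1 -0.2] w 0.59 gf 0.0
[-0.09, 0.09, 10.37] -0.1
```

```bash
python3 -m handwheel '[{"xyz":[0,0,2],"twist":0},{"xyz":[0,0,5],"twist":0},{"xyz":[0,0,7.5],"twist":0},{"xyz":[0,0,9],"twist":0},{"xyz":[0,0,10],"twist":0},{"xyz":[0,0,10.3],"twist":0},{"xyz":[0,0,10.3],"twist":0},{"xyz":[0,0,10.3],"twist":0}]'
python3 -m handwheel '[{"xyz":[0,0,0],"twist":0},{"xyz":[0,0,0],"twist":0},{"xyz":[0,0,0],"twist":0},{"xyz":[0,0,0],"twist":0},{"xyz":[0,0,0],"twist":0},{"xyz":[0,0,0],"twist":0},{"xyz":[0,0,0],"twist":0},{"xyz":[0,0,0],"twist":0}]' 0.5 25
python3 -c "
from go import *
rows([]);print(monitor.sense()['ft_torque'])"
```

```text
clock: 29.1
eef_pos: [0.5543, 0.0994, 0.0446]
ee_rot: [0.666, 0.746, 0.001, 0.001]
contact_force: [1.0, -0.9, 0.4]
width: 0.585
gripper_force: 0.0
clock: 29.9
eef_pos: [0.5562, 0.0993, 0.0453]
ee_rot: [0.666, 0.746, 0.002, 0.002]
contact_force: [2.9, 0.7, 4.7]
width: 0.147
gripper_force: 40.3
t 29.9 tcp [0.5562 0.0993 0.0453] psi 6.47 down [ 0.005  0.001 -1.   ] F [2.9 0.7 4.7] w 0.147 gf 40.26467688381672
[ 0.08075013 -0.36422459  0.03413553]
```

```bash
python3 -m handwheel '[{"xyz":[0,0.1,0],"twist":-2},{"xyz":[0,0.15,0],"twist":-6},{"xyz":[0,0.15,0],"twist":-11},{"xyz":[0,0.15,0],"twist":-16},{"xyz":[0,0.15,0],"twist":-21},{"xyz":[0,0.15,0],"twist":-26},{"xyz":[0,0.15,0],"twist":-31},{"xyz":[0,0.15,0],"twist":-36},{"xyz":[0,0.15,0],"twist":-41},{"xyz":[0,0.15,0],"twist":-46},{"xyz":[0,0.15,0],"twist":-50.3},{"xyz":[0,0.15,0],"twist":-50.3},{"xyz":[0,0.15,0],"twist":-50.3},{"xyz":[0,0.15,0],"twist":-50.3}]'
python3 -c "
from go import *
rows([]);print(monitor.sense()['ft_torque'])"
```

```text
clock: 31.3
eef_pos: [0.5568, 0.0996, 0.0453]
ee_rot: [0.286, 0.958, 0.001, 0.002]
contact_force: [1.5, 1.5, 8.0]
width: 0.144
gripper_force: 38.9
t 31.3 tcp [0.5568 0.0996 0.0453] psi 56.78 down [ 0.004  0.001 -1.   ] F [1.5 1.5 8. ] w 0.144 gf 38.86060327291489
[ 0.16441678 -0.06446717  0.00911953]
```

```bash
python3 -m handwheel '[{"xyz":[0,0,0],"twist":0},{"xyz":[0,0,0],"twist":0},{"xyz":[0,0,0],"twist":0},{"xyz":[0,0,0],"twist":0},{"xyz":[0,0,-2],"twist":0},{"xyz":[0,0,-5],"twist":0},{"xyz":[0,0,-9],"twist":0},{"xyz":[0,0,-13],"twist":0},{"xyz":[4,0,-15],"twist":0},{"xyz":[8,0,-15],"twist":0},{"xyz":[12,0,-15],"twist":0},{"xyz":[16,0,-15],"twist":0},{"xyz":[20,0,-15],"twist":0},{"xyz":[20,0,-15],"twist":0},{"xyz":[20,0,-15],"twist":0}]' 4
python3 - <<'E'
from ref import *
from go import *
rows([])
C={'side':cam('side'),'top':cam('top','end.png')}
for n in C:
  for l in ('rail','grip_wide','grip_round','clamp_grip','clamp_tip','petri_1','bottle_amber','timer'):
    for e in nets.landmark_of(n,l)[:1]:
        print(n,l,round(e['p'],2),np.round(e['position'],1),atz(C[n],e['position'],Z.get(l,0))[:2])
gray=cv2.cvtColor(C['top']['frame'],cv2.COLOR_RGB2GRAY)
q=proj(C['top'],[.554,.099,.066])[0]; x,y=np.round(q).astype(int)
m=gray[y-14:y+15,x-14:x+15]; ys,xs=np.nonzero(m<38); P=np.array([atz(C['top'],[x-14+i,y-14+j],.066)[:2] for i,j in zip(xs,ys)])
U,S,V=np.linalg.svd(P-P.mean(0)); print(len(P),P.mean(0),np.degrees(np.arctan2(V[0,1],V[0,0])),S/np.sqrt(len(P))*np.sqrt(12))
p=refine(C,[.556,.195,.468],[('top',WEB,1)]);print(p)
E
```

```text
clock: 32.8
eef_pos: [0.3871, 0.209, 0.1938]
ee_rot: [0.285, 0.959, -0.0, 0.0]
contact_force: [0.9, -0.3, -0.1]
width: 0.464
gripper_force: 0.0
t 32.8 tcp [0.3871 0.209  0.1938] psi 56.91 down [ 0. -0. -1.] F [ 0.9 -0.3 -0.1] w 0.464 gf 0.0
side rail 0.68 [274.1 243.6] [0.5535 0.2028]
side grip_round 0.68 [238.1 241.1] [0.483  0.1458]
side clamp_grip 0.64 [285.7 251.8] [0.5587 0.1074]
side petri_1 0.89 [271.5 199.6] [0.568  0.3571]
side bottle_amber 0.78 [330.3 189.9] [0.7031 0.3863]
side timer 0.93 [295. 185.] [0.6286 0.4142]
top rail 0.58 [282.6 192.8] [0.5568 0.1928]
top grip_round 0.86 [300.8 225.4] [0.4811 0.1573]
top clamp_grip 0.95 [329.2 192.3] [0.5521 0.0973]
top clamp_tip 0.65 [297.6 205.1] [0.5258 0.1625]
top petri_1 0.63 [265.4 159. ] [0.634  0.2325]
top bottle_amber 0.97 [202.8 130.5] [0.699  0.3777]
top timer 0.83 [178.5 159.4] [0.6303 0.4311]
60 [0.5524 0.1012] 149.1618616614814 [0.0486 0.0105]
score 54.47166442871094
[0.5585 0.1918 0.4865]
```

```bash
python3 -c "
from go import *
rows([(.6314,.2339,.16,56.9),(.6314,.2339,.08,56.9)])"
```

```text
t 33.7 tcp [0.3878 0.2088 0.1938] psi 56.79 down [ 0.  0. -1.] F [-0.1 -0.3 -0.2] w 0.472 gf 0.0
[-19.01, 15.45, 3.38] -0.1
[-19.01, 15.45, 11.38] -0.1
```

```bash
python3 -m handwheel '[{"xyz":[-3,2.4,0],"twist":0},{"xyz":[-6,4.9,0],"twist":0},{"xyz":[-9,7.3,0],"twist":0},{"xyz":[-12,9.8,0],"twist":0},{"xyz":[-15,12.2,0],"twist":0},{"xyz":[-18,14.6,1],"twist":0},{"xyz":[-19,15.45,3],"twist":0},{"xyz":[-19,15.45,6],"twist":0},{"xyz":[-19,15.45,9],"twist":0},{"xyz":[-19,15.45,11],"twist":0},{"xyz":[-19,15.45,12],"twist":0},{"xyz":[-19,15.45,12.4],"twist":0},{"xyz":[-19,15.45,12.4],"twist":0}]' 0
python3 -m handwheel '[{"xyz":[0,0,0.3],"twist":0},{"xyz":[0,0,0.6],"twist":0},{"xyz":[0,0,0.9],"twist":0},{"xyz":[0,0,1.2],"twist":0},{"xyz":[0,0,1.5],"twist":0},{"xyz":[0,0,1.5],"twist":0},{"xyz":[0,0,1.5],"twist":0}]'
```

```text
clock: 35.0
eef_pos: [0.6316, 0.2341, 0.0699]
ee_rot: [0.286, 0.958, 0.0, 0.0]
contact_force: [-0.5, -0.3, -0.3]
width: 0.004
gripper_force: 0.0
clock: 35.7
eef_pos: [0.6315, 0.234, 0.0561]
ee_rot: [0.286, 0.958, 0.0, 0.0]
contact_force: [-1.7, -1.2, 6.6]
width: -0.001
gripper_force: 3.5
```

```bash
python3 -m handwheel '[{"xyz":[0,0,-2],"twist":0},{"xyz":[0,0,-5],"twist":0},{"xyz":[0,0,-9],"twist":0},{"xyz":[0,0,-12],"twist":0},{"xyz":[0,0,-14],"twist":0},{"xyz":[0,0,-14],"twist":0},{"xyz":[0,0,-14],"twist":0}]'
python3 -c "
from plant import arm
print(arm.job_done())"
```

```text
clock: 36.4
eef_pos: [0.6312, 0.2339, 0.1946]
ee_rot: [0.286, 0.958, 0.0, 0.0]
contact_force: [0.1, 0.1, -1.6]
width: 0.003
gripper_force: 0.0
the job is handed in; nothing more can be done
None
```

I handed the job in at 36 s: the rail is walked onto both seats, the clamp is turned to about its index line (about 3° by camera) and the arm is clear. A fingertip probe put the rectangular end fully down; the round foot's seating and the undisturbed dish, bottle and timer rest on grip height and camera readings. The hand-in returned no verdict.

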